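Clamp a laminated bowl blank in the screw press

ROBOT

A 7-joint arm with a two-finger parallel gripper is mounted at the origin on the work surface. World frame = base frame: x ahead of the robot, y to its left, z up, the work surface at z = 0. Lengths are in m, angles in rad, forces in N, time in s.
With the tool pointing down it reaches from about 0.425 to 0.925 m from the base axis. Payload 6.8 kg.
Tool frame: the origin (TCP) lies between the finger pads; the fingertips stand 17 mm ahead of it and the grasp point (between the pads) lies 2 mm behind it; z points along the fingers, x is the direction in which the jaws open and shut, and the axes are right-handed (so a half turn about z gives the same grasp; the last joint's range is limited). The gripper opens to 85 mm and grips with 20 to 120 N. Pads are 22 mm wide; open, the fingers measure 114 mm over their backs; the gripper's body (76 mm by 85 mm) begins 54 mm behind the grasp point. The pads swing forward as they close: fully open they stand 13 mm farther back than shut.
Start: joints at [1.064, 0.477, 0.022, 1.555, -0.011, 1.109, -0.083], TCP at [0.262, -0.622, 0.211] pointing down, gripper open.
Joint ranges: [-2.96, 2.96], [-0.34, 2.1], [-1.41, 1.46], [0.24, 2.44], [-1.37, 4.51], [0.17, 1.92], [-2.96, 2.96]. Speed limits (rad/s): [2.39, 2.39, 3.14, 3.14, 3.14, 3.14, 3.14].

INTERFACE

Orientations are given as a unit quaternion [w, x, y, z].
In Python, from station import readout, read_camera, get_calibration, bot, models gives the robot as it stands.
- The arm moves only by the tool carry_out, never from a script. Its argument "deltas" is a list of rows, each a list of 2 entries, a list of its own where there are three numbers: the shift along the tool's x, y, z in cm, then the turn about the tool's z in degrees. A call has 1 to 10 rows; each row is the pose to reach, as a shift and turn from the pose measured when the call began, along the tool's axes at that moment; what a row does not reach only later rows make up. A row lasts 1/8 s, in which the tool goes at most 62.5 mm and 10.7 degrees, less where a joint would pass 70% of its speed; a pose out of reach is approached as far as the arm can. A call with a gripper value outside its range is refused whole. "hand" is the opening, from 0 (shut) to 1 (fully open), set as the call begins (left out, the last holds). The fingers move at their own pace and stop on an object; "newtons" is the grip in N (left out, the last holds). Time passes only in rows, so rows that repeat a pose let the fingers close. It gives the time, the measured TCP pose, the force and the opening at its end, in the units of the state.
- readout.get_obs(): the state, without advancing time (a new reading comes with each control period).
- read_camera(name): name is "side" or "top"; returns the picture (400x640x3 uint8, red, green, blue); there is no depth.
- get_calibration(name): a dict with "fov_y" (degrees; the focal length in pixels is half the picture's height over the tangent of half this angle, whatever the lens; pixels are square), "cx", "cy" (the principal point, pixels), "world_from_camera" (4x4, takes a point from camera to world coordinates). Camera axes: x right, y down, z forward; pixel columns grow to the right and rows downward; lengths in m; the calibration is good to about 2 mm. A picture is of the moment at which its call begins. get_calibration takes no time and is no camera call.
- bot.hand_in(): hands the job in, once; it reports no verdict.
Trained networks look in the newest picture that a camera, given by its name, has taken for a name from the list of things; names that differ only in an ending like _2 or _b are one class to them, and where a whole thing is asked for, a point or a joint stands for the part that bears it (a point fixed in the world has none). Each returns a list of dicts, best first, with "score" (0 to 1); they miss things now and then, are a little off and sometimes report something else, mostly with a low value. They report only what shows in the picture. A call takes as long as a camera call. They do not tell look-alikes from the thing itself.
- models.spot_in(query, camera): "centre" ([row, column] in pixels, amid what is visible of it).
The state is a dict: "t": time; "q": joint angles; "joint_vel": joint speeds; "joint_torque": joint torques, N m; "eef_pos": TCP position; "tool_rot": TCP orientation; "contact_force": force on the tool from outside, world axes, zero at the start; "torque": the same for the moment, N m; "gripper_width": opening from 0.0 (shut) to 1.0 (fully open).
Only numpy, scipy, OpenCV 4.12 (cv2) and the standard library are available. Lean on these libraries where they do the work, as an engineer would, in place of code of your own. Each camera call takes 0.05 s, during which the arm holds its last target. There are 200 camera calls.

TASK

Without forcing it, fit the loose crank fully down onto the square drive end on top of the red press, then wind it clockwise (seen from above) two or three turns until the rubber pad clamps the laminated wood blank snugly: go on just a tenth of a turn past the first bite, and do not over-tighten or the laminations are crushed. Let go and leave the crank sitting on the drive end; leave the glue bottle, spare blank and mallet alone.

Things in the scene. Friction and masses are not known exactly. Their poses are not given: they have to be found in the camera images.
- crank_hub (a point): centre of the hub of the loose steel crank (390 g), half-way up its 48 mm height. The hub is a 31 x 31 mm block with flat sides, standing on its open end: a 17 mm square socket, 30 mm deep, opens in its underside. x axis: along the arm towards the handle; z up. The arm leaves on the +x side only; the +y and -y sides are free for fingers.
- crank_arm (a point): middle of the crank's arm, 33 mm from the hub axis and 19 mm above the hub's centre: a steel bar 16 mm wide, 10 mm thick, its top level with the hub's top, ending 75 mm from the hub axis.
- crank_handle (a point): centre of the crank's upright red handle: a cylinder 22 mm across and 50 mm tall that spins freely on its own axis, standing on the arm 65 mm from the hub axis, this point 50 mm higher than the hub's centre. Its position relative to the hub gives the direction of the arm.
- crank: the whole loose crank; origin at the centre of the hub's underside, axes as crank_hub. It must not be jammed on the drive end: pushing down with 5 to 10 N is plenty, since with the square at the wrong angle the taper wedges in the socket's mouth and multiplies the push; turn it a little and it goes home. Lower it the last few mm slowly.
- shaft_top (a point): centre of the top of the press's square drive end, 212 mm above the bench. This frame does NOT turn with the shaft: the angle of the square is not reported, starts anywhere and must be seen or felt. The square is 15 mm wide, its top 6 mm tapered to 10 mm, and takes the crank in any of four positions, with about 2 mm of play sideways and 8 degrees of play in turning.
- collar (a point): centre of the top of the round steel collar (40 mm across, 6 mm thick) from which the square stands up 26 mm; the collar lies on the grey bridge. Fully home, the hub's underside rests on the collar, so the hub's centre is 24 mm above this point and 2 mm below the top of the square. Clockwise from above lowers the pad 16 mm a turn.
- pad_face (a point): centre of the underside of the black rubber pad (96 x 96 mm, 10 mm thick) under the press's aluminium cross beam. It goes down 16 mm a turn of the crank and needs 2 to 3 turns to reach the blank. Past first contact the rubber yields 1 mm for each 35 N of clamping force.
- pad: the same rubber pad; origin at the centre of its underside. Winding has a steady drag of about 0.15 N m (some 2.3 N along the circle at the handle); the load on the pad adds about 0.25 N m per 100 N (3.9 N at the handle). The drive stays where it is left, at most easing back until the pad bears about 65 N.
- press: the press, fixed to the bench: red base 170 x 200 x 20 mm, two threaded steel columns 156 mm apart along its y axis, and across their tops the grey bridge (64 x 190 mm, long side along y, top 180 mm above the bench) with the drive end at its middle. Origin: centre of the base's underside; it may stand at an angle.
- blank: striped round laminated wood blank, 100 mm across, 40 mm high, 250 g, lying loose on the press base under the pad; origin at the centre of its underside. A clamping force over 100 N crushes it; under 15 N it is not held.
- blank_top (a point): centre of the upper face of that blank.
- glue: yellow glue bottle with red cap, 64 mm across, 150 mm tall, standing; origin at the centre of its underside. It and the crank stand one on each side of the press, and may change sides.
- spare: spare laminated blank, 90 mm across, 50 mm high, beyond the press; origin at the centre of its underside.
- mallet: wooden mallet lying beyond the press: head 66 mm across and 100 mm long, handle 25 mm thick and 230 mm long; origin on the bench below the handle, 100 mm from the head's axis.
There are look-alikes about, which are no part of the job. Leave any blue or purple look-alike of the crank alone.

How it is judged:
By the outcome, as a careful person would: the job done as asked, in the order asked, and still so for the second after the job is handed in, with the robot touching nothing.
It also fails if it takes over 72 s, if anything falls off the work surface, if the arm or the gripper's body presses on something with over 40 N, if the wrist force passes 120 N, or if a joint passes its speed limit or range.

## Working session

There is one attempt and no reset: what is moved stays moved. The work goes in short steps, Python scripts to look and compute and a tool call to move; the robot and the scene stay as the last step left them, time stands still between calls to the robot, and variables do not carry over. Pictures are saved under pics/ and viewed, about 8 in all and at most 12, crops included, and the job is handed in when it is done.

Besides the shell and the picture viewer there is one more tool, called after "Request:" by a JSON object that holds its "op" and its "data", one argument or row to a line. carry_out: Moves the arm, as the interface text tells. Its arguments: {"type":"object","properties":{"deltas":{"type":"array"},"hand":{"type":"number"},"newtons":{"type":"number"}},"required":["deltas"]}

```bash
ls; mkdir -p pics; cat > h.py <<'E'
import numpy as np,cv2
from station import readout, read_camera, get_calibration, bot, models
def cal(n):
    c=get_calibration(n);f=200/np.tan(np.radians(c["fov_y"])/2);return f,c["cx"],c["cy"],np.array(c["world_from_camera"])
def ray(n,rc):
    f,cx,cy,T=cal(n);d=T[:3,:3]@np.array([(rc[1]-cx)/f,(rc[0]-cy)/f,1]);return T[:3,3],d
def atz(n,rc,z):
    o,d=ray(n,rc);return o+d*(z-o[2])/d[2]
def tri(a,b):
    (o1,d1),(o2,d2)=ray("side",a),ray("top",b)
    s=np.linalg.lstsq(np.c_[d1,-d2],o2-o1,rcond=None)[0];p,q=o1+s[0]*d1,o2+s[1]*d2
    return (p+q)/2,np.linalg.norm(p-q)
def proj(n,p):
    f,cx,cy,T=cal(n);c=np.linalg.inv(T)@np.r_[p,1];return np.array([cy+f*c[1]/c[2],cx+f*c[0]/c[2]])
def save(n,img): cv2.imwrite("pics/"+n,img[:,:,::-1])
E
python3 - <<'E'
from h import *
np.set_printoptions(precision=3,suppress=True)
a=read_camera("side");b=read_camera("top")
save("s0.png",a);save("t0.png",b)
for n in("side","top"):
    print(n,get_calibration(n))
    for q in["crank_hub","crank_handle","shaft_top","pad_face","blank_top","collar","press"]:
        print(q,[(np.round(x["centre"],1).tolist(),round(x["score"],2)) for x in models.spot_in(q,n)])
print(readout.get_obs())
E
```

```text
pics
side {'fov_y': 47.63992556482807, 'cx': 325.2017806194598, 'cy': 191.678091130056, 'world_from_camera': array([[-0.741, -0.502,  0.446, -0.001],
       [-0.671,  0.567, -0.477,  0.698],
       [-0.013, -0.653, -0.758,  1.127],
       [ 0.   ,  0.   ,  0.   ,  1.   ]])}
crank_hub [([259.6, 274.7], 0.94), ([281.8, 306.2], 0.93), ([311.3, 294.2], 0.89), ([300.8, 237.5], 0.82)]
crank_handle [([303.4, 236.7], 0.96), ([255.3, 276.2], 0.78), ([311.8, 294.3], 0.67), ([197.8, 356.4], 0.63)]
shaft_top [([201.6, 352.9], 0.75)]
pad_face [([204.2, 265.2], 0.15)]
blank_top [([202.2, 356.7], 0.72), ([217.4, 356.9], 0.55), ([165.8, 433.3], 0.38)]
collar [([201.2, 354.2], 0.77)]
press [([200.2, 355.0], 0.76)]
top {'fov_y': 57.481646883794006, 'cx': 326.68853765830966, 'cy': 197.1834416507726, 'world_from_camera': array([[ 0.009, -0.993,  0.115,  0.471],
       [-1.   , -0.01 , -0.014,  0.058],
       [ 0.015, -0.115, -0.993,  1.099],
       [ 0.   ,  0.   ,  0.   ,  1.   ]])}
crank_hub [([208.6, 189.6], 0.96), ([240.0, 239.5], 0.86), ([255.4, 209.8], 0.73), ([198.7, 240.1], 0.65)]
crank_handle [([255.7, 209.0], 0.73), ([241.7, 242.3], 0.72), ([203.2, 242.3], 0.65), ([214.1, 185.7], 0.54)]
shaft_top [([222.8, 338.7], 0.73)]
pad_face [([232.9, 337.2], 0.79)]
blank_top [([240.4, 240.7], 0.43)]
collar [([223.0, 337.1], 0.62)]
press [([222.4, 337.5], 0.89)]
{'t': 0.8, 'q': array([ 1.064,  0.477,  0.022,  1.555, -0.011,  1.109, -0.083]), 'joint_vel': array([ 0.001,  0.   ,  0.   , -0.002,  0.001, -0.001,  0.001]), 'joint_torque': array([  0.   , -59.628,   1.606, -28.154,   0.013,   0.002,   0.   ]), 'eef_pos': array([ 0.262, -0.622,  0.211]), 'tool_rot': array([ 0.   ,  0.833, -0.553,  0.   ]), 'contact_force': array([-0.218,  0.179,  0.577]), 'torque': array([-0.012,  0.024, -0.061]), 'gripper_width': 0.9964436197926159}
```

View pics/s0.png

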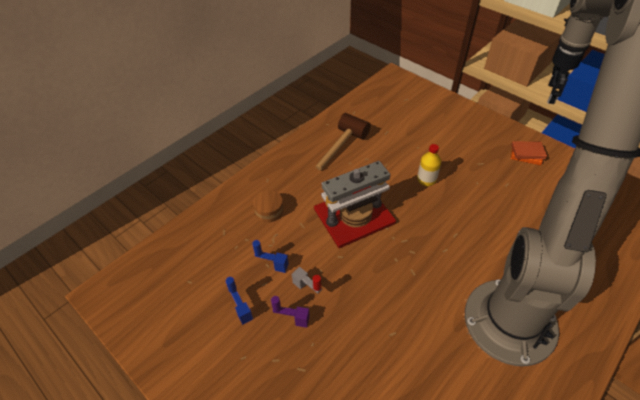

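View pics/t0.png

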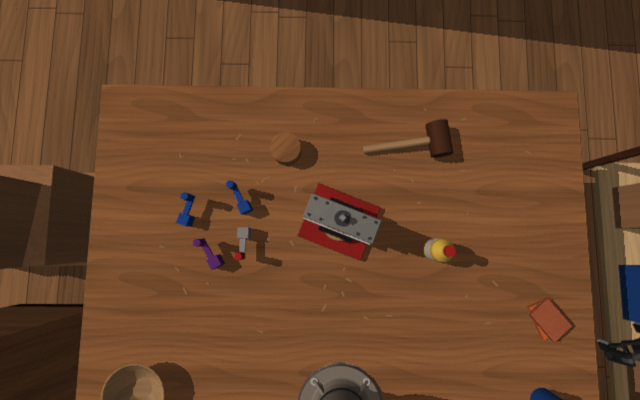

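The side view shows the grey crank's hub near (277,299) and its red handle at (283,318). In the top view they are at (232,243) and (256,239). Candidates, by top-view hub pixel:
- grey with red handle (232,243)
- blue (207,245)
- blue (220,184)
- purple (262,215)

I choose the grey one and will check it, together with the drive end, in a close crop.

```bash
python3 - <<'E'
import cv2,numpy as np
a=cv2.imread("pics/s0.png");b=cv2.imread("pics/t0.png")
def c(i,r,q,w=50,h=37): return cv2.resize(i[r-h:r+h,q-w:q+w],(400,296),interpolation=cv2.INTER_CUBIC)
cv2.imwrite("pics/crop0.png",np.vstack([np.hstack([c(a,280,305,25,18),c(b,240,242,25,18)]),np.hstack([c(a,190,357),c(b,218,342,25,18)])]))
E
```

```text
(no output)
```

View pics/crop0.png

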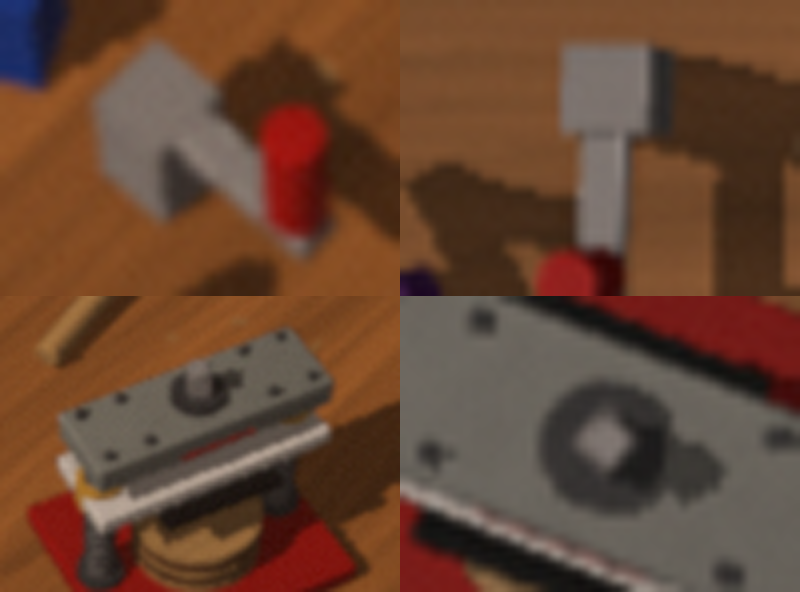

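Crop check: the grey steel hub with the red handle is the true crank, and the look-alikes are solid blue or purple. Top view: hub top (232.6,242.3), handle top (256.3,237.3). Side view: hub top (274.3,299.3), handle top (277.5,316.4). The drive end shows as a diamond at top (217.8,342.3) and side (169.3,358).

```bash
python3 - <<'E'
from h import *
np.set_printoptions(precision=4,suppress=True)
for k,s,t in[("hubtop",(274.3,299.3),(232.6,242.3)),("handletop",(277.5,316.4),(256.3,237.3)),("shaft",(169.3,358),(217.8,342.3))]: print(k,*tri(s,t))
H=atz("top",(232.6,242.3),.048);K=atz("top",(256.3,237.3),.099);S=atz("top",(217.8,342.3),.212)
print(H,K,np.linalg.norm((K-H)[:2]),np.degrees(np.arctan2(*(K-H)[1::-1])),S)
# square angle from top view
b=cv2.imread("pics/t0.png");c=b[200:236,324:360];g=cv2.cvtColor(c,cv2.COLOR_BGR2GRAY)
print(g[10:28,8:30])
cv2.imwrite("pics/sq.png",np.hstack([cv2.resize(c,(400,400),interpolation=cv2.INTER_CUBIC),cv2.resize(cv2.imread("pics/s0.png")[158:186,343:371],(400,400),interpolation=cv2.INTER_CUBIC)]))
E
```

```text
hubtop [0.4887 0.2845 0.046 ] 5.262122883847981e-06
handletop [0.424  0.2836 0.1022] 0.00027647586007481875
shaft [0.5222 0.0068 0.2185] 0.0033779950369020664
[0.4887 0.2841 0.048 ] [0.424  0.2844 0.099 ] 0.06467809756985281 179.76243506456066 [0.524  0.0074 0.212 ]
[[101 101 102 103 103 103  97  89  81  73  70  77  81  87  91 101 101 103
  101 102 102  98]
 [102 101 102 102 100  93  77  60  54  52  51  54  53  56  61  83  89  98
  101 100 102 101]
 [102 102 102 101  88  69  56  51  50  51  55  55  52  52  51  54  61  84
   99 100 101 101]
 [101 101 101  94  72  55  52  52  51  57  66  63  54  50  51  49  51  60
   84  98 100 100]
 [102 102  98  73  54  50  50  50  58  74  81  78  57  45  50  51  50  55
   62  93 100 100]
 [101 101  88  63  52  51  52  57  80  98 106  99  71  44  42  45  45  46
   59  94 101 100]
 [102 101  80  56  50  52  55  77 105 111 117 117 102  69  41  29  30  33
   54  86  98 102]
 [102 100  76  55  52  53  64  92 112 118 119 118 117  89  51  32  28  30
   50  62  86  91]
 [102 102  74  55  53  53  62  86 103 113 118 119 109  75  45  30  29  30
   48  56  60  59]
 [102 101  76  56  52  54  53  63  81  99 112 112  81  48  32  29  28  31
   50  56  58  56]
 [103 100  83  59  54  53  52  52  60  74  93  88  54  32  30  29  29  32
   54  57  58  57]
 [104 101  91  70  56  53  53  50  51  60  66  51  33  29  27  28  30  39
   55  57  58  58]
 [103 103 101  89  62  52  51  51  53  52  55  44  39  38  31  31  35  49
   56  58  55  56]
 [104 102 101  99  72  54  51  52  51  51  53  51  51  49  41  39  45  56
   70  62  55  58]
 [101 102  99 101  87  74  58  53  53  52  52  50  52  52  53  54  58  73
   94  81  63  71]
 [101 102 100 100  98  97  81  72  69  61  55  52  54  55  57  70  75  94
   99  97  82  94]
 [ 99 100 101 100  99 100  99  98  93  83  75  72  74  74  76  93  97  99
   99 100  99 101]
 [ 87  91  96  98  99  98 100 100 101 100 100 100  99  99  98 100 100  99
   98  99 100  98]]
```

View pics/sq.png

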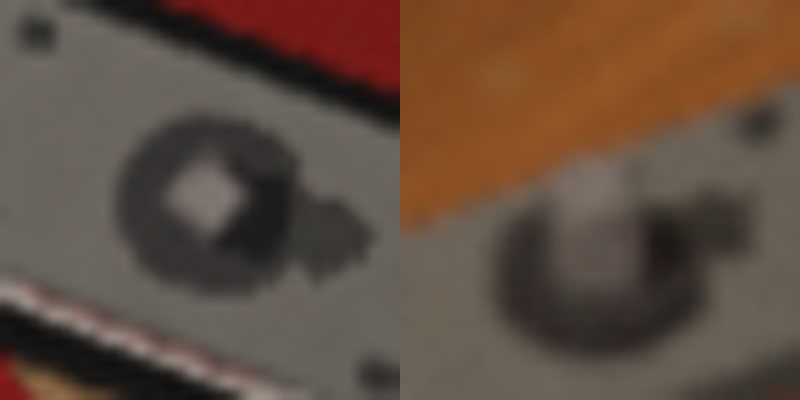

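Shaft at about (0.524, 0.007) with the square at about 44° (mod 90). Hub at (0.489, 0.284), arm along -x. Next I'll convert these into tool-axis moves.

```bash
cat >> h.py <<'E'
from scipy.spatial.transform import Rotation as Ro
def st():
    o=readout.get_obs();w,x,y,z=o["tool_rot"];R=Ro.from_quat([x,y,z,w]).as_matrix();return o,np.array(o["eef_pos"]),R
def yaw(R): return np.degrees(np.arctan2(R[1,0],R[0,0]))
def go(p,y=None):
    o,e,R=st();s=R.T@(np.array(p)-e)*100
    t=0 if y is None else -((y-yaw(R)+180)%360-180)
    return [np.round(s,2).tolist(),round(t,1)]
E
python3 - <<'E'
from h import *
o,e,R=st();print(e,yaw(R),R.round(3).tolist())
print(go([.60,-.1,.38],15)); print(go([.4887,.2843,.20],90)); print(atz("side",(169.7,356.3),.212),atz("side",(169.3,358),.212),atz("top",(217.8,342.1),.186))
E
```

```text
[ 0.26212903 -0.62204072  0.21142278] -67.15089543657818 [[0.388, -0.922, 0.0], [-0.922, -0.388, -0.0], [0.0, -0.0, -1.0]]
[[-34.99, -51.41, -16.86], np.float64(-82.2)]
[[-74.72, -56.07, 1.14], np.float64(-157.2)]
[0.52714785 0.00511114 0.212     ] [0.52458728 0.00080379 0.212     ] [0.52550748 0.00639505 0.186     ]
```

Request:
{"op": "carry_out", "data": {
  "deltas": [
    [[-3,-3,-6],-8],
    [[-7,-8,-12],-18],
    [[-11,-13,-17],-28],
    [[-15,-18,-17],-38],
    [[-19,-23,-17],-48],
    [[-22,-28,-17],-56],
    [[-26,-34,-17],-64],
    [[-29,-40,-17],-72],
    [[-32,-46,-17],-80],
    [[-35,-51,-17],-82]
  ],
  "hand": 1
}}

```text
t: 2.05
eef_pos: [0.5613, -0.1465, 0.3816]
tool_rot: [0.0, 0.992, 0.13, 0.0]
contact_force: [0.6, -0.7, -0.2]
gripper_width: 1.0
```

```bash
python3 - <<'E'
from h import *
o,e,R=st();print(o["t"],e,yaw(R),o["q"],o["contact_force"]); print(go([.4887,.2843,.20],90))
E
```

```text
2.05 [ 0.5613235  -0.14654608  0.38163637] 14.937245766482304 [ 0.53717582  0.24637625 -0.48473772  1.52395234  0.11613627  1.39898302
  0.30582803] [ 0.64291851 -0.70081619 -0.18083231]
[[4.08, -43.51, 18.13], np.float64(-75.1)]
```

Request:
{"op": "carry_out", "data": {
  "deltas": [
    [[0.4,-5,0],-10],
    [[0.8,-11,0],-20],
    [[1.3,-17,0],-30],
    [[1.8,-23,0],-40],
    [[2.4,-29,2],-50],
    [[3,-35,7],-60],
    [[3.5,-40,12],-68],
    [[4.08,-43.5,17],-75.1],
    [[4.08,-43.5,18.1],-75.1],
    [[4.08,-43.5,18.1],-75.1]
  ]
}}

```text
t: 3.3
eef_pos: [0.487, 0.2843, 0.1984]
tool_rot: [-0.0, 0.706, 0.708, -0.002]
contact_force: [0.3, 0.3, -0.0]
gripper_width: 1.004
```

```bash
python3 - <<'E'
from h import *
o,e,R=st();print(o["t"],e,yaw(R),o["q"],o["contact_force"]); print(go([.4887,.2843,.033],90))
b=read_camera("top");save("t1.png",cv2.resize(b[200:280,170:290],(720,480),interpolation=cv2.INTER_CUBIC))
E
```

```text
3.3 [0.48704038 0.28432927 0.19837991] 90.17783566916174 [ 0.01667107  0.43465999 -0.84480579  1.79303393  0.36362218  1.08221336
  0.61638204] [ 0.33110412  0.32395674 -0.03277225]
[[0.03, 0.22, 16.54], np.float64(0.2)]
```

Request:
{"op": "carry_out", "data": {
  "deltas": [
    [[0,0.2,5],0],
    [[0,0.2,10],0.2],
    [[0,0.2,14],0.2],
    [[0,0.2,16.5],0.2],
    [[0,0.2,16.5],0.2],
    [[0,0.2,16.5],0.2]
  ]
}}

```text
t: 4.1
eef_pos: [0.4923, 0.284, 0.0373]
tool_rot: [0.001, 0.708, 0.706, 0.001]
contact_force: [-0.1, 0.4, 0.6]
gripper_width: 0.997
```

```bash
python3 - <<'E'
from h import *
o,e,R=st();print(o["t"],e,yaw(R),o["contact_force"]); print(go([.4887,.2843,.033],90))
b=read_camera("top");s=read_camera("side")
save("g1.png",np.hstack([cv2.resize(b[205:275,215:275],(400,466),interpolation=cv2.INTER_CUBIC),cv2.resize(s[240:310,275:335],(400,466),interpolation=cv2.INTER_CUBIC)]))
E
```

```text
4.1 [0.49226185 0.2839879  0.03730741] 89.78375684947473 [-0.05082632  0.40973247  0.59012278]
[[0.03, -0.36, 0.43], np.float64(-0.2)]
```

View pics/g1.png

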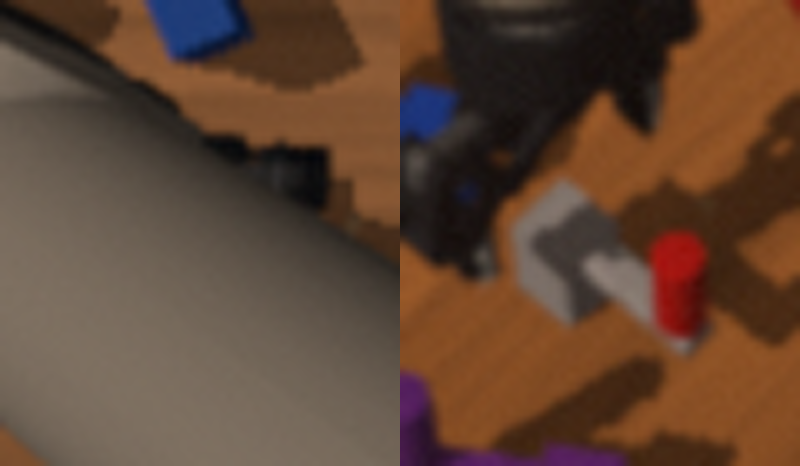

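The fingers stand on either side of the grey hub, with the handle clear of the gripper body. The pose is a few mm off, so I'll trim it and then close.

Request:
{"op": "carry_out", "data": {
  "deltas": [
    [[0,-0.36,0.4],-0.2],
    [[0,-0.36,0.4],-0.2],
    [[0,-0.36,0.4],-0.2]
  ]
}}

```text
t: 4.58
eef_pos: [0.4884, 0.2842, 0.0333]
tool_rot: [0.001, 0.707, 0.707, 0.001]
contact_force: [-1.4, -1.0, -0.3]
gripper_width: 0.999
```

Request:
{"op": "carry_out", "data": {
  "deltas": [
    [[0,0,0],0],
    [[0,0,0],0],
    [[0,0,0],0],
    [[0,0,0],0],
    [[0,0,0],0],
    [[0,0,0],0]
  ],
  "hand": 0,
  "newtons": 60
}}

```text
t: 5.32
eef_pos: [0.4883, 0.2843, 0.0333]
tool_rot: [0.001, 0.707, 0.707, 0.001]
contact_force: [-0.5, -0.0, 0.3]
gripper_width: 0.0
```

```bash
python3 - <<'E'
from h import *
o,e,R=st();print(o["t"],e,yaw(R),o["contact_force"],o["gripper_width"])
E
```

```text
5.325 [0.4883334  0.28428117 0.03331113] 90.0263250995352 [-0.53400877 -0.02478349  0.25717768] 0.0003986154374019506
```

The gripper shut completely, so it missed the hub. I'll look again.

```bash
python3 - <<'E'
from h import *
b=read_camera("top");s=read_camera("side")
save("g2.png",np.hstack([cv2.resize(b[200:270,210:270],(400,466),interpolation=cv2.INTER_CUBIC),cv2.resize(s[240:310,275:335],(400,466),interpolation=cv2.INTER_CUBIC)]))
o,e,R=st()
for n in("top","side"): print(n,proj(n,e),proj(n,e+R[:,2]*.017), proj(n,[.4887,.2843,.048]))
E
```

```text
top [232.80596985 243.34035379] [232.89386448 244.56424771] [232.58825855 242.23923553]
side [276.68954251 299.72810623] [279.80941106 300.05768032] [273.86713304 299.32136021]
```

View pics/g2.png

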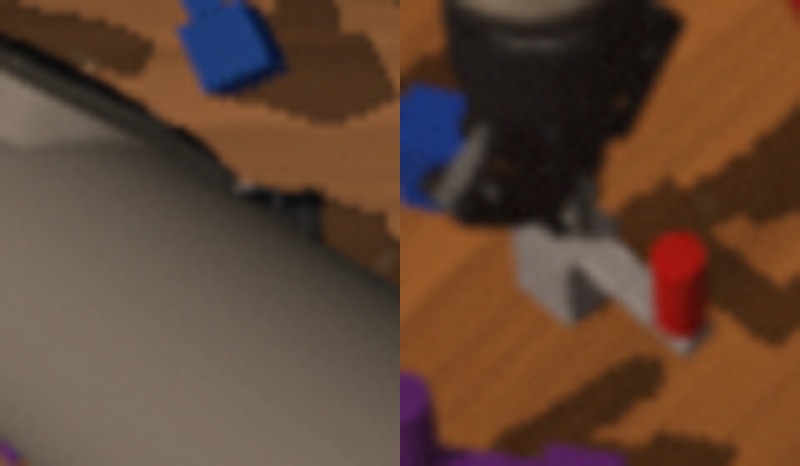

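Request:
{"op": "carry_out", "data": {
  "deltas": [
    [[0,0,-1],0],
    [[0,0,-2],0],
    [[0,0,-3],0],
    [[0,0,-3],0],
    [[0,0,-3],0]
  ]
}}

```text
t: 6.05
eef_pos: [0.4883, 0.2841, 0.0633]
tool_rot: [0.001, 0.707, 0.707, 0.001]
contact_force: [-0.1, -0.0, -0.9]
gripper_width: -0.002
```

```bash
python3 - <<'E'
from h import *
o,e,R=st();print(o["t"],e,yaw(R),o["contact_force"],o["torque"],o["gripper_width"])
s=read_camera("side");save("g3.png",cv2.resize(s[230:310,265:345],(600,600),interpolation=cv2.INTER_CUBIC))
for i in range(2):
  s=read_camera("side");o,e,R=st();print(o["contact_force"],o["gripper_width"])
E
```

```text
6.05 [0.48826201 0.28405871 0.06329185] 90.01784585829841 [-0.07826055 -0.01239323 -0.86406524] [-0.02804273  0.02155409  0.00682081] -0.0022425793524565667
[-0.37459464  0.00933116 -0.205208  ] 0.0013451322535422286
[-0.44800653  0.26398159  0.27798409] -0.0029020557461407553
```

View pics/g3.png

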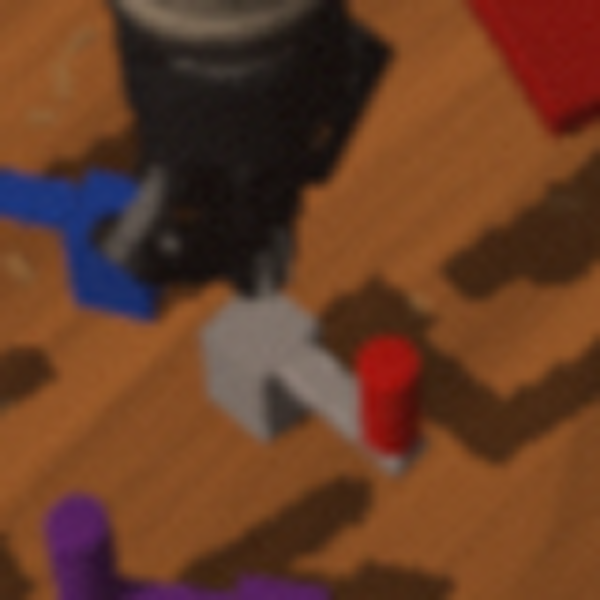

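```bash
python3 - <<'E'
from h import *
o,e,R=st()
print(atz("side",(268.4,300.2),.0463))
for z in(.05,.06,.07,.08,.09):print(z,proj("side",[.488,.284,z]),atz("side",(268.4,300.2),z))
b=read_camera("top");save("g4.png",cv2.resize(b[180:280,210:330],(720,600),interpolation=cv2.INTER_CUBIC))
for q in ("crank_hub","crank_handle"):
  for n in("top","side"): print(q,n,[(np.round(x["centre"],1).tolist(),round(x["score"],2)) for x in models.spot_in(q,n)])
E
```

```text
[0.4996686  0.26974784 0.0463    ]
0.05 [273.5659748  299.54128545] [0.49795578 0.27121473 0.05      ]
0.06 [271.6561535  299.33367611] [0.49332654 0.27517928 0.06      ]
0.07 [269.72253322 299.12347966] [0.4886973  0.27914383 0.07      ]
0.08 [267.76466633 298.91064746] [0.48406806 0.28310838 0.08      ]
0.09 [265.78209388 298.69512961] [0.47943882 0.28707294 0.09      ]
crank_hub top [([199.4, 240.5], 0.79), ([196.5, 183.8], 0.45)]
crank_hub side [([258.0, 267.4], 0.74), ([310.1, 295.7], 0.74), ([301.0, 238.5], 0.58)]
crank_handle top [([199.3, 240.8], 0.81), ([196.0, 183.1], 0.48)]
crank_handle side [([279.1, 308.3], 0.87), ([311.6, 294.1], 0.78), ([251.3, 267.7], 0.72), ([200.8, 354.9], 0.27)]
```

```bash
python3 - <<'E'
from h import *
for dz in(.004,-.009,-.02,-.03): print(dz,proj("side",[.262,-.622,.211-dz]),proj("top",[.262,-.622,.211-dz]))
for s in(-1,1): print(proj("side",np.array([.262,-.622,.207])+s*.05*np.array([.388,-.922,0])))
a=cv2.imread("pics/s0.png");b=cv2.imread("pics/t0.png")
cv2.imwrite("pics/g5.png",np.hstack([cv2.resize(a[60:130,520:590],(400,400),interpolation=cv2.INTER_CUBIC),cv2.resize(cv2.imread("pics/g4.png"),(400,400))]))
E
```

```text
0.004 [103.71837725 546.16002971] [329.96960396 604.89427398]
-0.009 [100.4328746  547.62384856] [331.33156463 609.15896646]
-0.02 [ 97.61737104 548.87826459] [332.51639293 612.86900631]
-0.03 [ 95.02910076 550.03143939] [333.62032101 616.32572416]
[113.3201115  545.63439291]
[ 94.51573671 546.66381854]
```

View pics/g5.png

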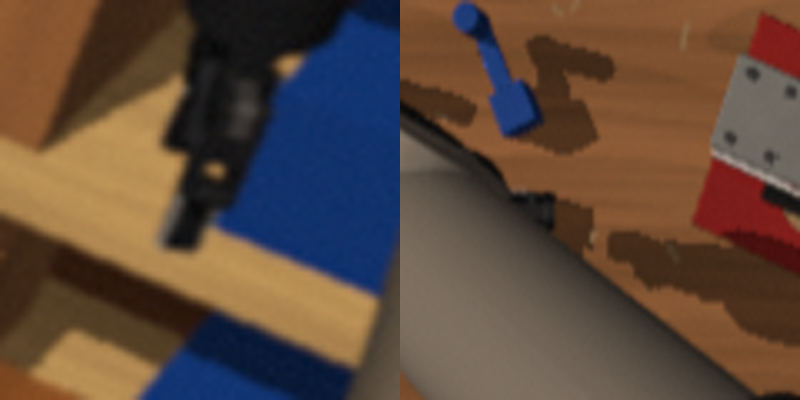

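The fingertips show consistently about 30 mm higher than the stated tool geometry predicts, both at the start pose and here. The horizontal position agrees. So the fingers simply shut above the hub. I'll reopen, go about 3 cm lower while watching the force, and close again.

Request:
{"op": "carry_out", "data": {
  "deltas": [
    [[0,0,0],0],
    [[0,0,0],0],
    [[0,0,0],0],
    [[0,0,1],0],
    [[0,0,2],0],
    [[0,0,3],0],
    [[0,0,4],0],
    [[0,0,4],0],
    [[0,0,4],0]
  ],
  "hand": 1
}}

```text
t: 7.58
eef_pos: [0.4883, 0.2845, 0.0233]
tool_rot: [0.001, 0.707, 0.707, 0.001]
contact_force: [-0.2, 0.8, -0.5]
gripper_width: 1.001
```

Request:
{"op": "carry_out", "data": {
  "deltas": [
    [[0,0,0.6],0],
    [[0,0,1.2],0],
    [[0,0,1.8],0],
    [[0,0,1.8],0],
    [[0,0,1.8],0]
  ]
}}

```text
t: 8.2
eef_pos: [0.4884, 0.2846, 0.0053]
tool_rot: [0.001, 0.707, 0.707, 0.001]
contact_force: [0.1, 0.1, -0.3]
gripper_width: 0.998
```

Request:
{"op": "carry_out", "data": {
  "deltas": [
    [[0,0,0],0],
    [[0,0,0],0],
    [[0,0,0],0],
    [[0,0,0],0],
    [[0,0,0],0],
    [[0,0,0],0]
  ],
  "hand": 0,
  "newtons": 40
}}

```text
t: 8.95
eef_pos: [0.4886, 0.2846, 0.0055]
tool_rot: [0.001, 0.707, 0.707, 0.001]
contact_force: [-1.1, -0.9, 5.0]
gripper_width: 0.355
```

Request:
{"op": "carry_out", "data": {
  "deltas": [
    [[0,0,-0.5],0],
    [[0,0,-1.5],0],
    [[0,0,-3],0],
    [[0,0,-3],0],
    [[0,0,-3],0]
  ],
  "newtons": 70
}}

```text
t: 9.57
eef_pos: [0.4885, 0.2844, 0.0356]
tool_rot: [0.001, 0.707, 0.707, 0.001]
contact_force: [-0.2, 0.1, -3.5]
gripper_width: 0.347
```

```bash
python3 - <<'E'
from h import *
s=read_camera("side");o,e,R=st();print(o["t"],e,yaw(R),o["contact_force"],o["torque"],o["gripper_width"])
np.set_printoptions(precision=3,suppress=True)
# red handle top centroid in side view
def red(n,im,box):
    r0,r1,c0,c1=box;h=im[r0:r1,c0:c1].astype(int);m=(h[...,0]>110)&(h[...,1]<45)&(h[...,2]<45)
    ys,xs=np.nonzero(m);print(n,m.sum(),ys.mean()+r0,xs.mean()+c0,ys.min()+r0,ys.max()+r0)
red("now",s,(240,300,300,330))
import cv2; red("t0",cv2.imread("pics/s0.png")[:,:,::-1],(255,300,300,330))
for y in(90,):
  print("via",go([.50,.20,.33],44),"over",go([.5255,.0065,.33],44))
E
```

```text
9.625 [0.48831747 0.28427267 0.03527987] 90.02760265133679 [-0.51562281  0.02502325 -4.65822647] [ 0.02418463 -0.0122698   0.01141538] 0.34507232813075656
now 82 275.109756097561 315.2317073170732 269 284
t0 76 280.4342105263158 315.6578947368421 275 289
via [[-8.43, 1.24, -29.47], np.float64(46.0)] over [[-27.78, 3.78, -29.46], np.float64(46.0)]
```

Lifted: the force shows the 4 N weight and the opening is 30 mm. Carrying it over the shaft, with the hub's underside at about 0.24.

Request:
{"op": "carry_out", "data": {
  "deltas": [
    [[0,0,-5],8],
    [[0,0,-11],16],
    [[0,0,-17],24],
    [[-4,0.6,-21],32],
    [[-10,1.4,-21],40],
    [[-15,2,-21],46],
    [[-20,2.8,-21],46],
    [[-25,3.5,-21],46],
    [[-27.8,3.8,-21],46],
    [[-27.8,3.8,-21],46]
  ]
}}

```text
t: 10.88
eef_pos: [0.5255, 0.0031, 0.2445]
tool_rot: [0.001, 0.928, 0.373, 0.0]
contact_force: [0.4, 0.6, -3.2]
gripper_width: 0.35
```

```bash
python3 - <<'E'
from h import *
np.set_printoptions(precision=4,suppress=True)
s=read_camera("side");b=read_camera("top")
save("p1.png",np.hstack([cv2.resize(s[130:200,320:390],(400,400),interpolation=cv2.INTER_CUBIC),cv2.resize(b[180:250,300:370],(400,400),interpolation=cv2.INTER_CUBIC)]))
o,e,R=st();print(o["t"],e,yaw(R),o["q"],o["contact_force"],o["torque"],o["gripper_width"])
print(go([.5255,.0065,.24],44))
E
```

```text
10.975 [0.5255 0.0069 0.2449] 44.04336603768175 [ 0.3705  0.2503 -0.5894  1.8407  0.1552  1.0947  0.4929] [ 0.3791  0.9275 -3.2722] [ 0.0557 -0.0035  0.0167] 0.3427476882014253
[[-0.02, 0.03, 0.49], np.float64(0.0)]
```

View pics/p1.png

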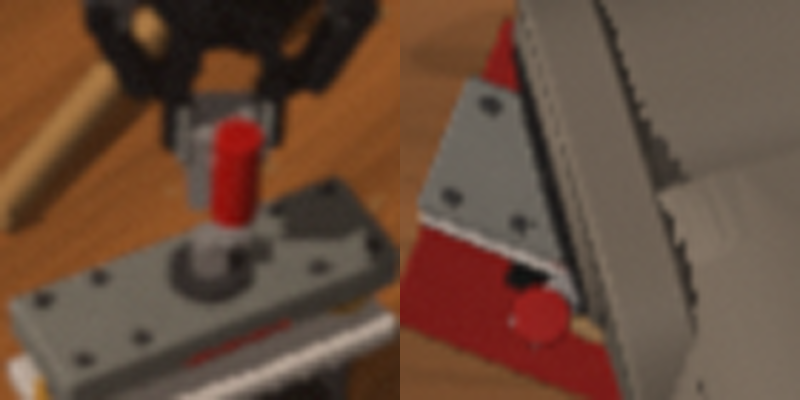

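The side view shows the hub above the drive end (209,250 in the crop), perhaps a little to its right. I'll check the expected offset numerically.

```bash
python3 - <<'E'
from h import *
np.set_printoptions(precision=2,suppress=True)
o,e,R=st()
def c(p): r=proj("side",np.array(p));return ((r-[130,320])+.5)*5.714
hb=e[2]-.0055;x,y=e[:2]
k=np.radians(134);d=np.array([np.cos(k),np.sin(k)])
print("hub bottom",c([x,y,hb]),"hub top",c([x,y,hb+.048]),"handle top",c([*(e[:2]+.065*d),hb+.099]),"handle bottom",c([*(e[:2]+.065*d),hb+.049]))
print("shaft top",c([x,y,.212]),"collar",c([x,y,.186]))
n=np.array([-d[1],d[0]])
for s in(-1,1): print("hub bot corner",c([*(e[:2]+.0155*d+s*.0155*n),hb]),"finger",c([*(e[:2]+s*.022*n),hb+.03]))
print("dcol/dn",c([*(e[:2]+.01*n),.212])-c([x,y,.212]),"dd",c([*(e[:2]+.01*d),.212])-c([x,y,.212]))
bt=proj("top",np.array([*(e[:2]+.065*d),hb+.099]));print("top handle",((bt-[180,300])+.5)*5.714+[0,400])
im=read_camera("side")[125:200,335:385].astype(int);m=(im[...,0]>110)&(im[...,1]<45)&(im[...,2]<45);ys,xs=np.nonzero(m);print(xs.mean()+335, (xs.mean()+.5+15)*5.714)
# shaft profile, rows ~ 244-268 crop
for r in (172,173,174,175,176): print(r,im[r-125,10:32].sum(-1))
# hub rows
for r in (157,159,161,163): print(r,im[r-125,5:35].sum(-1))
E
```

```text
hub bottom [193.84 212.86] hub top [121.36 216.97] handle top [141.24 233.53] handle bottom [221.27 228.43]
shaft top [233.36 210.63] collar [269.65 208.58]
hub bot corner [218.32 182.71] finger [150.54 168.53]
hub bot corner [216.23 248.06] finger [147.56 262.25]
dcol/dn [-0.66 20.56] dd [15.03  1.58]
top handle [317.37 536.84]
359.33673469387753 227.62710204081634
172 [265 269 274 290 284 283 265 238 255 313 331 315 292 268 256 245 243 240
 205 167 170 189]
173 [287 296 292 294 285 243 190 177 228 287 299 283 264 253 241 199 193 190
 168 154 147 157]
174 [297 305 303 293 266 200 149 152 202 263 275 263 249 250 212 134 115 121
 130 146 148 158]
175 [298 310 301 282 239 170 138 144 196 254 261 256 256 247 201 115  80  91
 129 154 169 183]
176 [305 303 304 288 235 160 133 150 190 247 253 253 249 245 199 113  87 107
 139 194 247 260]
157 [245 245 242 230 222 228 223 215 186 209 252 258 239 248 263 282 295 224
 185 186 181 169 151 135 124 184 241 244 253 264]
159 [230 227 227 225 232 239 239 243 244 231 238 216 215 246 259 271 262 207
 178 177 167 147 133 116 144 217 268 278 270 259]
161 [225 232 236 240 237 240 241 236 241 240 249 259 266 266 256 247 219 184
 176 179 168 149 127 114 140 212 248 255 266 261]
163 [237 236 238 235 239 243 240 251 256 274 277 278 268 266 262 250 210 186
 183 173 167 140 122 112 173 246 267 263 253 250]
```

```bash
python3 - <<'E'
from h import *
im=read_camera("side").astype(int)
print("cols 346..370 R-B"); 
for r in range(150,174,2): print(r,(im[r,346:371,0]-im[r,346:371,2]).tolist())
print("sum")
for r in range(150,168,4): print(r,im[r,344:373].sum(-1).tolist())
E
```

```text
cols 346..370 R-B
150 [80, 38, 11, 8, 12, 15, 12, 12, 14, 14, 14, 15, 20, 26, 29, 30, 25, 17, 13, 16, 14, 13, 38, 77, 101]
152 [77, 39, 11, 12, 15, 16, 13, 13, 14, 20, 41, 75, 101, 118, 124, 122, 111, 90, 50, 25, 14, 13, 47, 83, 101]
154 [81, 44, 13, 11, 15, 17, 16, 18, 20, 30, 68, 126, 147, 145, 143, 145, 144, 138, 109, 52, 17, 17, 58, 96, 107]
156 [83, 65, 32, 17, 17, 17, 16, 19, 19, 31, 73, 125, 148, 147, 144, 139, 135, 116, 78, 39, 31, 56, 85, 105, 105]
158 [92, 91, 84, 61, 30, 21, 17, 19, 20, 39, 80, 121, 133, 129, 123, 113, 97, 72, 54, 58, 78, 95, 99, 99, 100]
160 [95, 97, 94, 91, 71, 43, 21, 18, 19, 42, 87, 124, 133, 126, 116, 104, 85, 70, 72, 87, 94, 95, 98, 102, 103]
162 [97, 95, 94, 93, 83, 54, 23, 17, 19, 44, 96, 129, 133, 123, 113, 100, 84, 70, 78, 97, 101, 102, 105, 102, 99]
164 [99, 100, 98, 99, 91, 64, 27, 15, 19, 44, 98, 129, 130, 124, 111, 98, 79, 70, 82, 95, 93, 83, 62, 43, 29]
166 [99, 100, 99, 103, 98, 77, 41, 24, 25, 54, 107, 132, 130, 119, 106, 90, 75, 56, 40, 29, 24, 16, 10, 10, 12]
168 [101, 105, 103, 105, 105, 105, 99, 90, 82, 81, 99, 122, 129, 118, 106, 87, 
[... 300 characters left out ...]
5, 161, 178, 174, 176, 185, 206, 230, 285, 309, 302, 224, 190, 246, 216, 108, 112, 198, 261, 265, 257]
154 [251, 241, 211, 139, 99, 157, 228, 245, 230, 271, 298, 299, 269, 221, 200, 197, 194, 191, 192, 195, 201, 196, 167, 98, 159, 245, 269, 269, 266]
158 [224, 232, 235, 234, 231, 257, 278, 266, 244, 254, 261, 274, 260, 205, 180, 181, 170, 155, 125, 124, 140, 205, 258, 276, 263, 255, 244, 251, 253]
162 [240, 235, 232, 240, 250, 262, 267, 271, 265, 258, 262, 236, 205, 192, 175, 174, 166, 140, 120, 116, 175, 236, 263, 265, 260, 259, 248, 243, 221]
166 [252, 252, 252, 249, 255, 257, 261, 261, 270, 266, 264, 244, 203, 180, 173, 162, 150, 132, 112, 127, 197, 258, 235, 156, 107, 122, 148, 149, 151]
```

Edge positions agree with prediction to about 1 mm: finger midpoint, hub corner and handle all match, and the shaft is centred under the hub. Lowering to just above the drive end.

Request:
{"op": "carry_out", "data": {
  "deltas": [
    [[0,0,0.6],0],
    [[0,0,1.2],0],
    [[0,0,1.8],0],
    [[0,0,2.3],0],
    [[0,0,2.3],0]
  ]
}}

```text
t: 11.7
eef_pos: [0.5253, 0.0078, 0.2216]
tool_rot: [-0.0, 0.927, 0.376, 0.001]
contact_force: [0.1, -0.5, -4.2]
gripper_width: 0.347
```

Request:
{"op": "carry_out", "data": {
  "deltas": [
    [[0,0,0.2],0],
    [[0,0,0.4],0],
    [[0,0,0.6],0],
    [[0,0,0.7],0],
    [[0,0,0.7],0]
  ]
}}

```text
t: 12.32
eef_pos: [0.5253, 0.0078, 0.2146]
tool_rot: [-0.0, 0.927, 0.376, 0.001]
contact_force: [-0.0, -0.3, -2.9]
gripper_width: 0.348
```

Request:
{"op": "carry_out", "data": {
  "deltas": [
    [[0,0,0.1],0],
    [[0,0,0.2],0],
    [[0,0,0.3],0],
    [[0,0,0.3],0]
  ]
}}

```text
t: 12.82
eef_pos: [0.5252, 0.0078, 0.2115]
tool_rot: [-0.0, 0.927, 0.376, 0.001]
contact_force: [-0.3, 0.7, -4.2]
gripper_width: 0.351
```

Request:
{"op": "carry_out", "data": {
  "deltas": [
    [[0,0,0.1],0],
    [[0,0,0.2],0],
    [[0,0,0.2],0]
  ]
}}

```text
t: 13.2
eef_pos: [0.5252, 0.0078, 0.2094]
tool_rot: [-0.0, 0.927, 0.376, 0.0]
contact_force: [-0.9, -0.9, -3.4]
gripper_width: 0.347
```

Request:
{"op": "carry_out", "data": {
  "deltas": [
    [[0,0,0.15],0],
    [[0,0,0.3],0],
    [[0,0,0.4],0],
    [[0,0,0.4],0]
  ]
}}

```text
t: 13.7
eef_pos: [0.5251, 0.0078, 0.2053]
tool_rot: [-0.0, 0.927, 0.376, 0.0]
contact_force: [-0.2, -0.2, -4.4]
gripper_width: 0.349
```

Request:
{"op": "carry_out", "data": {
  "deltas": [
    [[0,0,0.15],0],
    [[0,0,0.3],0],
    [[0,0,0.5],0],
    [[0,0,0.5],0]
  ]
}}

```text
t: 14.2
eef_pos: [0.5249, 0.0077, 0.2001]
tool_rot: [-0.0, 0.927, 0.376, 0.0]
contact_force: [-0.3, -0.0, -4.2]
gripper_width: 0.344
```

Request:
{"op": "carry_out", "data": {
  "deltas": [
    [[0,0,0.15],0],
    [[0,0,0.3],0],
    [[0,0,0.5],0],
    [[0,0,0.6],0],
    [[0,0,0.6],0]
  ]
}}

```text
t: 14.82
eef_pos: [0.5249, 0.0077, 0.1939]
tool_rot: [-0.0, 0.927, 0.376, 0.0]
contact_force: [-0.1, 0.4, -4.1]
gripper_width: 0.345
```

Request:
{"op": "carry_out", "data": {
  "deltas": [
    [[0,0,0.1],0],
    [[0,0,0.2],0],
    [[0,0,0.2],0]
  ]
}}

```text
t: 15.2
eef_pos: [0.5249, 0.0077, 0.1919]
tool_rot: [-0.0, 0.927, 0.376, -0.0]
contact_force: [0.2, -0.6, -4.5]
gripper_width: 0.348
```

Request:
{"op": "carry_out", "data": {
  "deltas": [
    [[0,0,0.05],0],
    [[0,0,0.1],0],
    [[0,0,0.1],0]
  ]
}}

```text
t: 15.58
eef_pos: [0.525, 0.0077, 0.1915]
tool_rot: [-0.0, 0.927, 0.376, 0.0]
contact_force: [-3.8, -0.3, 5.3]
gripper_width: 0.346
```

```bash
python3 - <<'E'
from h import *
s=read_camera("side");o,e,R=st();print(o["t"],e,yaw(R),o["contact_force"],o["torque"])
np.save("s1.npy",s)
E
```

```text
15.625 [0.52497885 0.00772382 0.19154792] 44.15907752448895 [-3.81901818  0.21603211  6.02767165] [-0.15128166  0.81029921 -0.01928253]
```

Contact came at TCP z 0.1915, exactly the home height, with about 9 N and nothing felt on the way down. Now release, rise, go over the handle (6.5 cm along tool -y) and grip it.

Request:
{"op": "carry_out", "data": {
  "deltas": [
    [[0,0,-0.1],0],
    [[0,0,-0.1],0],
    [[0,0,-0.1],0],
    [[0,0,-0.1],0],
    [[0,0,-4],0],
    [[0,0,-9],0],
    [[0,0,-13],0],
    [[0,0,-13],0]
  ],
  "hand": 1
}}

```text
t: 16.62
eef_pos: [0.5268, 0.0082, 0.3249]
tool_rot: [0.001, 0.927, 0.376, 0.003]
contact_force: [0.3, -0.3, -0.8]
gripper_width: 1.002
```

```bash
python3 - <<'E'
from h import *
s=read_camera("side");b=read_camera("top");o,e,R=st();print(o["t"],e,yaw(R),o["contact_force"])
save("p2.png",np.hstack([cv2.resize(s[130:230,310:390],(400,500),interpolation=cv2.INTER_CUBIC),cv2.resize(b[180:280,300:380],(400,500),interpolation=cv2.INTER_CUBIC)]))
h=np.array([.525-.0453,.0077+.0466])
print(go([*h,.33],44.2),go([*h,.232],44.2))
for z in(.235,.285): print(proj("side",[*h,z])-[130,310],proj("top",[*h,z])-[180,300])
print(proj("side",[.525,.0077,.234])-[130,310])
E
```

```text
16.725 [0.5247994  0.00759386 0.32127714] 44.152705056817915 [-0.16148717 -0.07798548 -0.05841792]
[[0.02, -6.49, -0.87], np.float64(-0.0)] [[0.02, -6.49, 8.93], np.float64(-0.0)]
[52.46294868 48.60253623] [55.81639732 22.90244302]
[39.4038174  49.43711511] [55.59768786 23.00417227]
[35.04995025 46.6135486 ]
```

View pics/p2.png

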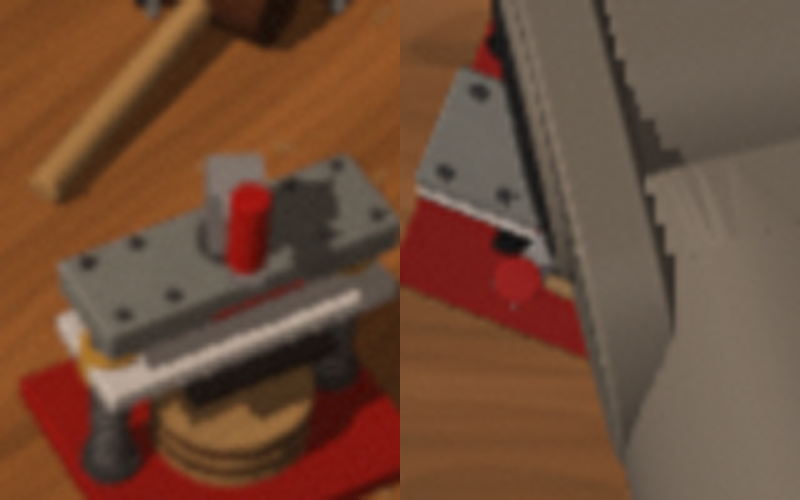

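The crank is seated on the collar. The handle top is at crop (39,50), against a predicted (39.4,49.4). Now onto the handle.

Request:
{"op": "carry_out", "data": {
  "deltas": [
    [[0,-3,-2],0],
    [[0,-6.5,-2],0],
    [[0,-6.5,-1.5],0],
    [[0,-6.5,2],0],
    [[0,-6.5,6],0],
    [[0,-6.5,8.5],0],
    [[0,-6.5,8.9],0],
    [[0,-6.5,8.9],0]
  ]
}}

```text
t: 17.73
eef_pos: [0.4797, 0.0539, 0.2322]
tool_rot: [-0.0, 0.927, 0.376, -0.0]
contact_force: [-0.3, 0.7, 0.2]
gripper_width: 1.002
```

Request:
{"op": "carry_out", "data": {
  "deltas": [
    [[0,0,0],0],
    [[0,0,0],0],
    [[0,0,0],0],
    [[0,0,0],0],
    [[0,0,0],0]
  ],
  "hand": 0,
  "newtons": 20
}}

```text
t: 18.35
eef_pos: [0.4798, 0.0541, 0.2324]
tool_rot: [-0.0, 0.927, 0.376, 0.0]
contact_force: [0.3, 0.1, 1.5]
gripper_width: 0.249
```

```bash
cat >> h.py <<'E'
C=np.array([.525,.0077]);RAD=.065
def info():
    o,e,R=st();v=e[:2]-C;r=np.linalg.norm(v);u=v/r;t=np.array([u[1],-u[0]]);f=o["contact_force"]
    print("t",round(o["t"],2),"ang",round(np.degrees(np.arctan2(v[1],v[0])),2),"r",round(r,4),"z",round(e[2],4),"Frad",round(f[:2]@u,2),"Fcw",round(f[:2]@t,2),"Fz",round(f[2],2),"w",round(o["gripper_width"],3))
def circ(steps,z=None,r=RAD):
    o,e,R=st();v=e[:2]-C;a=np.arctan2(v[1],v[0]);out=[]
    for s in steps:
        b=a-np.radians(s);p=np.r_[C+r*np.array([np.cos(b),np.sin(b)]),e[2] if z is None else z];out.append([np.round(R.T@(p-e)*100,2).tolist(),0])
    print(str(out))
E
python3 - <<'E'
from h import *
o,e,R=st();print(e,yaw(R));info();circ(np.arange(1,11)*12)
E
```

```text
[0.47982865 0.05405782 0.2324338 ] 44.13554926726249
t 18.35 ang 134.26 r 0.0647 z 0.2324 Frad -0.12 Fcw 0.27 Fz 1.52 w 0.249
[[[1.35, 0.11, 0.0], 0], [[2.64, 0.53, 0.0], 0], [[3.82, 1.21, 0.0], 0], [[4.83, 2.11, 0.0], 0], [[5.64, 3.21, -0.0], 0], [[6.19, 4.45, -0.0], 0], [[6.48, 5.78, -0.0], 0], [[6.48, 7.14, -0.0], 0], [[6.2, 8.47, -0.0], 0], [[5.65, 9.71, -0.0], 0]]
```

Request:
{"op": "carry_out", "data": {
  "deltas": [
    [[1.35,0.1,0],0],
    [[2.6,0.5,0],0],
    [[3.8,1.2,0],0],
    [[4.8,2.1,0],0],
    [[5.6,3.2,0],0],
    [[6.2,4.45,0],0],
    [[6.2,4.45,0],0]
  ]
}}

```text
t: 19.23
eef_pos: [0.5566, 0.0648, 0.2323]
tool_rot: [-0.0, 0.927, 0.375, 0.0]
contact_force: [-0.5, -2.1, 0.6]
gripper_width: 0.246
```

```bash
python3 - <<'E'
from h import *
info();circ(np.arange(1,11)*16)
E
```

```text
t 19.23 ang 61.05 r 0.0652 z 0.2323 Frad -2.09 Fcw 0.61 Fz 0.57 w 0.246
[[[0.26, 1.79, -0.0], 0], [[0.04, 3.59, -0.0], 0], [[-0.67, 5.26, -0.0], 0], [[-1.81, 6.66, -0.0], 0], [[-3.29, 7.7, -0.01], 0], [[-5.0, 8.29, -0.01], 0], [[-6.81, 8.38, -0.01], 0], [[-8.57, 7.97, -0.01], 0], [[-10.15, 7.1, -0.01], 0], [[-11.43, 5.82, -0.01], 0]]
```

```bash
python3 - <<'E'
from h import *
circ([20,40,60,80,100,120,140,160,180,180])
E
```

```text
[[[0.25, 2.25, -0.0], 0], [[-0.26, 4.45, -0.0], 0], [[-1.49, 6.34, -0.0], 0], [[-3.29, 7.7, -0.01], 0], [[-5.45, 8.36, -0.01], 0], [[-7.7, 8.24, -0.01], 0], [[-9.78, 7.36, -0.01], 0], [[-11.43, 5.82, -0.01], 0], [[-12.46, 3.8, -0.02], 0], [[-12.46, 3.8, -0.02], 0]]
```

Request:
{"op": "carry_out", "data": {
  "deltas": [
    [[0.25,2.25,0],0],
    [[-0.25,4.45,0],0],
    [[-1.5,6.35,0],0],
    [[-3.3,7.7,0],0],
    [[-5.45,8.35,0],0],
    [[-7.7,8.25,0],0],
    [[-9.8,7.35,0],0],
    [[-11.45,5.8,0],0],
    [[-12.45,3.8,0],0],
    [[-12.45,3.8,0],0]
  ]
}}

```text
t: 20.48
eef_pos: [0.4928, -0.0492, 0.2326]
tool_rot: [0.0, 0.927, 0.375, 0.001]
contact_force: [0.4, 1.0, -1.1]
gripper_width: 0.242
```

```bash
python3 - <<'E'
from h import *
info();circ([20,40,60,80,100,120,140,160,180,180])
E
```

```text
t 20.48 ang -119.53 r 0.0654 z 0.2326 Frad -1.12 Fcw 0.15 Fz -1.13 w 0.242
[[[-0.21, -2.25, -0.0], 0], [[0.32, -4.45, -0.0], 0], [[1.57, -6.33, -0.0], 0], [[3.39, -7.67, -0.0], 0], [[5.55, -8.3, -0.0], 0], [[7.81, -8.16, 0.0], 0], [[9.87, -7.26, 0.01], 0], [[11.51, -5.7, 0.01], 0], [[12.51, -3.68, 0.01], 0], [[12.51, -3.68, 0.01], 0]]
```

Request:
{"op": "carry_out", "data": {
  "deltas": [
    [[-0.2,-2.25,0],0],
    [[0.3,-4.45,0],0],
    [[1.55,-6.35,0],0],
    [[3.4,-7.65,0],0],
    [[5.55,-8.3,0],0],
    [[7.8,-8.15,0],0],
    [[9.85,-7.25,0],0],
    [[11.5,-5.7,0],0],
    [[12.5,-3.7,0],0],
    [[12.5,-3.7,0],0]
  ]
}}

```text
t: 21.72
eef_pos: [0.5576, 0.0642, 0.2325]
tool_rot: [0.0, 0.927, 0.375, 0.001]
contact_force: [0.2, -1.0, 1.6]
gripper_width: 0.25
```

Request:
{"op": "carry_out", "data": {
  "deltas": [
    [[0.2,2.25,0],0],
    [[-0.3,4.45,0],0],
    [[-1.55,6.35,0],0],
    [[-3.4,7.65,0],0],
    [[-5.55,8.3,0],0],
    [[-7.8,8.15,0],0],
    [[-9.85,7.25,0],0],
    [[-11.5,5.7,0],0],
    [[-12.5,3.7,0],0],
    [[-12.5,3.7,0],0]
  ]
}}

```text
t: 22.98
eef_pos: [0.4923, -0.0492, 0.2326]
tool_rot: [0.001, 0.927, 0.375, 0.001]
contact_force: [2.4, 2.0, -2.5]
gripper_width: 0.254
```

```bash
python3 - <<'E'
from h import *
s=read_camera("side");info();circ([18,36,54,72,90,90])
save("w1.png",cv2.resize(s[160:240,300:400],(750,600),interpolation=cv2.INTER_CUBIC))
E
```

```text
t 23.02 ang -119.2 r 0.0657 z 0.2326 Frad -2.14 Fcw 0.73 Fz -1.61 w 0.25
[[[-0.21, -2.03, -0.0], 0], [[0.15, -4.04, -0.01], 0], [[1.11, -5.83, -0.01], 0], [[2.58, -7.23, -0.01], 0], [[4.41, -8.12, -0.01], 0], [[4.41, -8.12, -0.01], 0]]
```

View pics/w1.png

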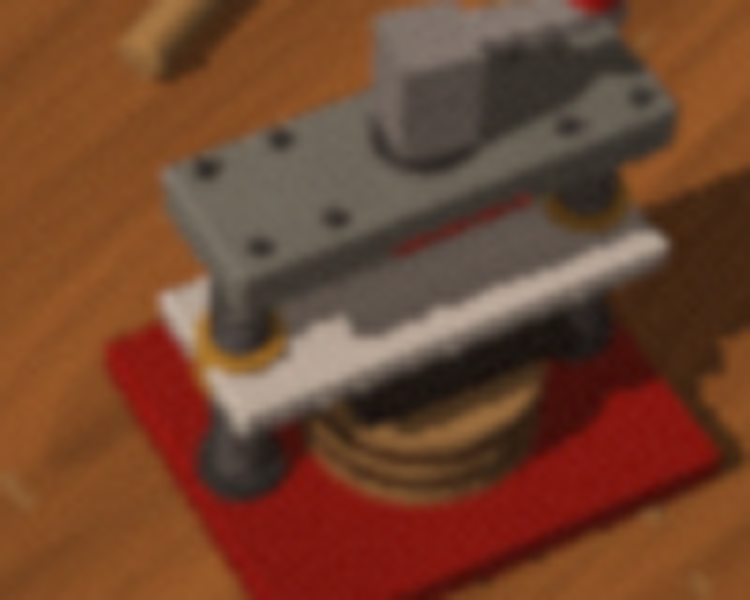

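The beam has come down, with the crank seated and a small gap left between pad and blank. Total so far is about 614°. From here I'll sample the force while still moving.

Request:
{"op": "carry_out", "data": {
  "deltas": [
    [[-0.2,-1.4,0],0],
    [[-0.1,-2.8,0],0],
    [[0.4,-4.7,0],0],
    [[1.1,-5.85,0],0],
    [[1.8,-6.6,0],0],
    [[2.6,-7.25,0],0]
  ]
}}

```text
t: 23.78
eef_pos: [0.4611, 0.0209, 0.2323]
tool_rot: [0.001, 0.927, 0.375, 0.001]
contact_force: [6.8, -3.6, -3.6]
gripper_width: 0.25
```

```bash
python3 - <<'E'
from h import *
info();circ([8,16,24,32,40,48,56])
E
```

```text
t 23.77 ang 168.33 r 0.0652 z 0.2323 Frad -7.43 Fcw -2.18 Fz -3.62 w 0.25
[[[0.79, -0.44, -0.0], 0], [[1.63, -0.78, -0.0], 0], [[2.51, -1.01, -0.0], 0], [[3.41, -1.11, -0.0], 0], [[4.32, -1.08, 0.0], 0], [[5.21, -0.93, 0.0], 0], [[6.08, -0.65, 0.0], 0]]
```

Moving drag is 2.2 N, as expected with no load. Total 686°. Continuing in 32° pieces.

Request:
{"op": "carry_out", "data": {
  "deltas": [
    [[0.8,-0.45,0],0],
    [[1.6,-0.8,0],0],
    [[2.5,-1.0,0],0],
    [[3.4,-1.1,0],0]
  ]
}}

```text
t: 24.28
eef_pos: [0.4775, 0.0524, 0.2321]
tool_rot: [0.001, 0.927, 0.375, 0.0]
contact_force: [1.5, -4.8, -1.4]
gripper_width: 0.248
```

```bash
python3 - <<'E'
from h import *
info();circ([8,16,24,32,40])
E
```

```text
t 24.27 ang 136.72 r 0.0652 z 0.2321 Frad -4.33 Fcw -2.47 Fz -1.44 w 0.248
[[[0.91, 0.04, -0.0], 0], [[1.8, 0.19, -0.0], 0], [[2.67, 0.46, -0.0], 0], [[3.49, 0.84, -0.0], 0], [[4.25, 1.34, -0.0], 0]]
```

Request:
{"op": "carry_out", "data": {
  "deltas": [
    [[0.9,0.05,0],0],
    [[1.8,0.2,0],0],
    [[2.65,0.45,0],0],
    [[3.5,0.85,0],0]
  ]
}}

```text
t: 24.78
eef_pos: [0.5088, 0.0709, 0.232]
tool_rot: [0.001, 0.927, 0.375, -0.0]
contact_force: [-0.8, -4.0, 1.7]
gripper_width: 0.252
```

```bash
python3 - <<'E'
from h import *
info();circ([8,16,24,32,40])
E
```

```text
t 24.77 ang 104.33 r 0.0652 z 0.232 Frad -3.67 Fcw -1.78 Fz 1.67 w 0.252
[[[0.74, 0.53, 0.0], 0], [[1.42, 1.13, 0.0], 0], [[2.0, 1.82, 0.0], 0], [[2.49, 2.59, 0.0], 0], [[2.86, 3.41, 0.0], 0]]
```

Total 750°, still free.

Request:
{"op": "carry_out", "data": {
  "deltas": [
    [[0.75,0.5,0],0],
    [[1.4,1.1,0],0],
    [[2.0,1.8,0],0],
    [[2.5,2.6,0],0]
  ]
}}

```text
t: 25.28
eef_pos: [0.5454, 0.0699, 0.2321]
tool_rot: [0.001, 0.927, 0.375, -0.0]
contact_force: [-2.4, -0.9, 3.1]
gripper_width: 0.25
```

```bash
python3 - <<'E'
from h import *
info();circ([8,16,24,32,40])
E
```

```text
t 25.27 ang 71.88 r 0.0654 z 0.2321 Frad -1.57 Fcw -1.99 Fz 3.11 w 0.25
[[[0.33, 0.85, 0.0], 0], [[0.57, 1.72, 0.0], 0], [[0.7, 2.62, 0.0], 0], [[0.69, 3.53, 0.01], 0], [[0.56, 4.43, 0.01], 0]]
```

Request:
{"op": "carry_out", "data": {
  "deltas": [
    [[0.35,0.85,0],0],
    [[0.55,1.7,0],0],
    [[0.7,2.6,0],0],
    [[0.7,3.55,0],0]
  ]
}}

```text
t: 25.78
eef_pos: [0.5757, 0.0494, 0.2323]
tool_rot: [0.001, 0.927, 0.375, 0.0]
contact_force: [-2.5, 2.0, 2.6]
gripper_width: 0.249
```

```bash
python3 - <<'E'
from h import *
info();circ([8,16,24,32,40])
E
```

```text
t 25.77 ang 39.47 r 0.0657 z 0.2323 Frad -0.66 Fcw -3.1 Fz 2.55 w 0.249
[[[-0.2, 0.89, 0.0], 0], [[-0.46, 1.76, 0.0], 0], [[-0.84, 2.58, 0.0], 0], [[-1.33, 3.35, 0.01], 0], [[-1.92, 4.04, 0.01], 0]]
```

Fcw has risen to 3.1 N at 815°, which may be first bite. Smaller steps now.

Request:
{"op": "carry_out", "data": {
  "deltas": [
    [[-0.1,0.45,0],0],
    [[-0.2,0.9,0],0]
  ]
}}

```text
t: 26.02
eef_pos: [0.581, 0.0419, 0.2326]
tool_rot: [0.001, 0.927, 0.376, 0.001]
contact_force: [-1.0, 2.1, 3.4]
gripper_width: 0.251
```

```bash
python3 - <<'E'
from h import *
info();circ([4,8,12,16])
E
```

```text
t 26.02 ang 31.39 r 0.0656 z 0.2326 Frad 0.26 Fcw -2.34 Fz 3.45 w 0.251
[[[-0.17, 0.43, 0.0], 0], [[-0.32, 0.86, 0.0], 0], [[-0.49, 1.27, 0.0], 0], [[-0.7, 1.68, 0.0], 0]]
```

Request:
{"op": "carry_out", "data": {
  "deltas": [
    [[-0.3,0.85,0],0],
    [[-0.7,1.7,0],0]
  ]
}}

```text
t: 26.28
eef_pos: [0.5884, 0.0246, 0.2328]
tool_rot: [0.001, 0.927, 0.376, 0.001]
contact_force: [0.1, 1.7, 1.8]
gripper_width: 0.248
```

```bash
python3 - <<'E'
from h import *
info();circ([8,16,24])
E
```

```text
t 26.27 ang 14.89 r 0.0656 z 0.2328 Frad 0.49 Fcw -1.61 Fz 1.78 w 0.248
[[[-0.55, 0.73, 0.0], 0], [[-1.15, 1.41, 0.0], 0], [[-1.84, 2.0, 0.0], 0]]
```

Request:
{"op": "carry_out", "data": {
  "deltas": [
    [[-0.55,0.75,0],0],
    [[-1.15,1.4,0],0],
    [[-1.85,2.0,0],0]
  ]
}}

```text
t: 26.65
eef_pos: [0.5897, -0.0034, 0.233]
tool_rot: [0.001, 0.927, 0.376, 0.002]
contact_force: [2.6, 1.5, 2.4]
gripper_width: 0.251
```

```bash
python3 - <<'E'
from h import *
info();circ([8,16,24])
E
```

```text
t 26.65 ang -9.76 r 0.0656 z 0.233 Frad 2.27 Fcw -1.94 Fz 2.43 w 0.251
[[[-0.8, 0.43, -0.0], 0], [[-1.63, 0.8, -0.0], 0], [[-2.5, 1.05, -0.0], 0]]
```

Request:
{"op": "carry_out", "data": {
  "deltas": [
    [[-0.8,0.45,0],0],
    [[-1.65,0.8,0],0],
    [[-2.5,1.05,0],0]
  ]
}}

```text
t: 27.02
eef_pos: [0.5791, -0.0295, 0.2331]
tool_rot: [0.001, 0.927, 0.375, 0.002]
contact_force: [3.5, 0.5, 3.0]
gripper_width: 0.249
```

```bash
python3 - <<'E'
from h import *
info();circ([8,16,24])
E
```

```text
t 27.02 ang -34.53 r 0.0656 z 0.2331 Frad 2.66 Fcw -2.4 Fz 2.97 w 0.249
[[[-0.91, 0.06, -0.0], 0], [[-1.82, 0.05, -0.01], 0], [[-2.71, -0.09, -0.01], 0]]
```

Request:
{"op": "carry_out", "data": {
  "deltas": [
    [[-0.9,0.05,0],0],
    [[-1.8,0.05,0],0],
    [[-2.7,-0.1,0],0]
  ]
}}

```text
t: 27.4
eef_pos: [0.5586, -0.0486, 0.2331]
tool_rot: [0.002, 0.927, 0.375, 0.002]
contact_force: [2.6, -1.5, 1.9]
gripper_width: 0.252
```

```bash
python3 - <<'E'
from h import *
info();circ([8,16,24])
E
```

```text
t 27.4 ang -59.18 r 0.0655 z 0.2331 Frad 2.63 Fcw -1.41 Fz 1.91 w 0.252
[[[-0.85, -0.32, -0.0], 0], [[-1.67, -0.71, -0.01], 0], [[-2.43, -1.2, -0.01], 0]]
```

Request:
{"op": "carry_out", "data": {
  "deltas": [
    [[-0.85,-0.3,0],0],
    [[-1.65,-0.7,0],0],
    [[-2.45,-1.2,0],0]
  ]
}}

```text
t: 27.78
eef_pos: [0.5318, -0.0574, 0.233]
tool_rot: [0.002, 0.927, 0.375, 0.002]
contact_force: [2.1, -1.8, 1.5]
gripper_width: 0.249
```

```bash
python3 - <<'E'
from h import *
info();circ([8,16,24])
E
```

```text
t 27.77 ang -84.06 r 0.0655 z 0.233 Frad 2.05 Fcw -1.95 Fz 1.55 w 0.249
[[[-0.64, -0.65, -0.0], 0], [[-1.23, -1.34, -0.01], 0], [[-1.7, -2.11, -0.01], 0]]
```

Request:
{"op": "carry_out", "data": {
  "deltas": [
    [[-0.65,-0.65,0],0],
    [[-1.2,-1.35,0],0],
    [[-1.7,-2.1,0],0]
  ]
}}

```text
t: 28.15
eef_pos: [0.504, -0.0542, 0.2327]
tool_rot: [0.002, 0.927, 0.375, 0.002]
contact_force: [0.0, -4.0, 3.4]
gripper_width: 0.25
```

```bash
python3 - <<'E'
from h import *
info();circ([8,16,24])
E
```

```text
t 28.15 ang -108.73 r 0.0654 z 0.2327 Frad 3.8 Fcw -1.33 Fz 3.41 w 0.25
[[[-0.32, -0.85, -0.0], 0], [[-0.56, -1.73, -0.01], 0], [[-0.68, -2.63, -0.01], 0]]
```

Request:
{"op": "carry_out", "data": {
  "deltas": [
    [[-0.3,-0.85,0],0],
    [[-0.55,-1.75,0],0],
    [[-0.7,-2.65,0],0]
  ]
}}

```text
t: 28.52
eef_pos: [0.4797, -0.0393, 0.2325]
tool_rot: [0.002, 0.927, 0.375, 0.001]
contact_force: [0.8, -1.7, 1.9]
gripper_width: 0.252
```

```bash
python3 - <<'E'
from h import *
info();circ([8,16,24])
E
```

```text
t 28.52 ang -133.94 r 0.0653 z 0.2325 Frad 0.67 Fcw -1.8 Fz 1.95 w 0.252
[[[0.06, -0.91, -0.0], 0], [[0.22, -1.8, -0.01], 0], [[0.5, -2.66, -0.01], 0]]
```

Request:
{"op": "carry_out", "data": {
  "deltas": [
    [[0.05,-0.9,0],0],
    [[0.2,-1.8,0],0],
    [[0.5,-2.65,0],0]
  ]
}}

```text
t: 28.9
eef_pos: [0.4643, -0.0159, 0.2323]
tool_rot: [0.001, 0.927, 0.375, 0.001]
contact_force: [0.3, -1.8, 2.1]
gripper_width: 0.244
```

```bash
python3 - <<'E'
from h import *
info();circ([8,16,24])
E
```

```text
t 28.9 ang -158.7 r 0.0651 z 0.2323 Frad 0.42 Fcw -1.76 Fz 2.07 w 0.244
[[[0.42, -0.81, -0.0], 0], [[0.94, -1.55, -0.0], 0], [[1.55, -2.22, -0.01], 0]]
```

Request:
{"op": "carry_out", "data": {
  "deltas": [
    [[0.4,-0.8,0],0],
    [[0.95,-1.55,0],0],
    [[1.55,-2.2,0],0]
  ]
}}

```text
t: 29.28
eef_pos: [0.46, 0.0112, 0.2321]
tool_rot: [0.001, 0.927, 0.375, 0.001]
contact_force: [0.3, -3.1, 2.4]
gripper_width: 0.252
```

```bash
python3 - <<'E'
from h import *
info();circ([8,16,24])
E
```

```text
t 29.27 ang 176.92 r 0.0651 z 0.2321 Frad -0.49 Fcw -3.11 Fz 2.37 w 0.252
[[[0.71, -0.56, -0.0], 0], [[1.49, -1.03, -0.0], 0], [[2.33, -1.38, -0.0], 0]]
```

Fcw is 3.1 N at 1037°. Now 8° steps.

Request:
{"op": "carry_out", "data": {
  "deltas": [
    [[0.7,-0.55,0],0]
  ]
}}

```text
t: 29.4
eef_pos: [0.4611, 0.0204, 0.232]
tool_rot: [0.001, 0.927, 0.375, 0.001]
contact_force: [0.2, -3.6, 2.6]
gripper_width: 0.246
```

```bash
python3 - <<'E'
from h import *
info();circ([4,8,16])
E
```

```text
t 29.4 ang 168.79 r 0.0651 z 0.232 Frad -0.9 Fcw -3.52 Fz 2.59 w 0.246
[[[0.39, -0.24, -0.0], 0], [[0.79, -0.46, -0.0], 0], [[1.62, -0.81, -0.0], 0]]
```

Request:
{"op": "carry_out", "data": {
  "deltas": [
    [[0.8,-0.45,0],0]
  ]
}}

```text
t: 29.52
eef_pos: [0.4636, 0.0295, 0.232]
tool_rot: [0.002, 0.927, 0.375, 0.0]
contact_force: [-0.1, -3.9, 3.8]
gripper_width: 0.252
```

```bash
python3 - <<'E'
from h import *
info();circ([2,4])
E
```

```text
t 29.52 ang 160.42 r 0.0651 z 0.232 Frad -1.24 Fcw -3.69 Fz 3.78 w 0.252
[[[0.21, -0.09, -0.0], 0], [[0.42, -0.18, -0.0], 0]]
```

Total is 1054°, load about 45 N and first bite near 1020°, so about 0.09 turn past it. Let go, rise and move clear.

Request:
{"op": "carry_out", "data": {
  "deltas": [
    [[0,0,0],0],
    [[0,0,0],0],
    [[0,0,0],0],
    [[0,0,0],0],
    [[0,0,0],0],
    [[0,0,-2],0],
    [[0,0,-6],0],
    [[0,0,-11],0],
    [[0,0,-15],0],
    [[0,0,-15],0]
  ],
  "hand": 1
}}

```text
t: 30.78
eef_pos: [0.465, 0.0304, 0.3851]
tool_rot: [0.003, 0.927, 0.375, 0.003]
contact_force: [-0.8, -0.3, -0.9]
gripper_width: 0.997
```

```bash
python3 - <<'E'
from h import *
s=read_camera("side");b=read_camera("top");info()
a=np.radians(160)
h=C+.065*np.array([np.cos(a),np.sin(a)])
print("pred handle top crop",(proj("side",[*h,.285])-[140,305])*5,"hub top",(proj("side",[*C,.234])-[140,305])*5)
save("f1.png",np.hstack([cv2.resize(s[140:240,305:395],(450,500),interpolation=cv2.INTER_CUBIC),cv2.resize(b[170:270,300:370],(350,500),interpolation=cv2.INTER_CUBIC)]))
E
```

```text
t 30.88 ang 160.29 r 0.0656 z 0.3817 Frad -0.35 Fcw 0.26 Fz -0.77 w 0.999
pred handle top crop [135.98504315 326.1332722 ] hub top [125.24975124 258.06774302]
```

View pics/f1.png

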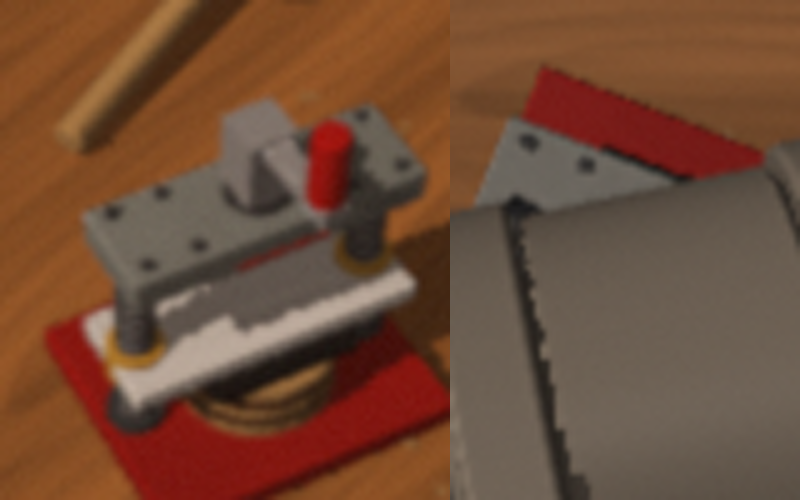

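The pad now rests on the blank and the crank stands on the drive end, with the handle at crop (331,130). I'll check numerically that it hasn't lifted.

```bash
python3 - <<'E'
from h import *
from scipy.optimize import least_squares
def cen(f,box,org):
    im=cv2.imread("pics/"+f)[:,:,::-1].astype(int);r0,r1,c0,c1=box;h=im[r0:r1,c0:c1]
    m=(h[...,0]>105)&(h[...,1]<60)&(h[...,2]<60);n,l,s,c=cv2.connectedComponentsWithStats(m.astype(np.uint8));k=1+s[1:,4].argmax()
    return (c[k][::-1]+[r0,c0]+.5)/5-.5+org, s[k]/5
for f,box,org,a0 in(("p2.png",(170,285,215,285),[130,310],134),("f1.png",(105,225,295,365),[140,305],160)):
    p,s=cen(f,box,np.array(org))
    g=lambda v:proj("side",[*(C+.065*np.array([np.cos(np.radians(v[0])),np.sin(np.radians(v[0]))])),v[1]])-p
    print(f,p,s,least_squares(g,[a0,.26],x_scale=[5,.01]).x)
E
```

```text
p2.png [174.64873492 358.43402102] [  1.8   2.8   9.2  18.  513.8] [132.6597045    0.26537822]
f1.png [171.66255708 369.68120244] [  2.4   3.    9.2  18.4 525.6] [159.597269     0.26851692]
```

The handle may have risen by a mm or so, which is within the measuring noise. A gentle closed-finger touch on the hub top will settle it.

Request:
{"op": "carry_out", "data": {
  "deltas": [
    [[2.7,5.8,0],0],
    [[2.7,5.8,0],0],
    [[2.7,5.8,4],0],
    [[2.7,5.8,8],0],
    [[2.7,5.8,12],0],
    [[2.7,5.8,14.5],0],
    [[2.7,5.8,15.2],0],
    [[2.7,5.8,15.2],0]
  ],
  "hand": 0
}}

```text
t: 31.88
eef_pos: [0.5229, 0.0066, 0.2298]
tool_rot: [0.001, 0.927, 0.375, -0.0]
contact_force: [0.1, 0.8, -0.4]
gripper_width: 0.0
```

Request:
{"op": "carry_out", "data": {
  "deltas": [
    [[0,0,0.15],0],
    [[0,0,0.3],0],
    [[0,0,0.45],0],
    [[0,0,0.6],0]
  ]
}}

```text
t: 32.38
eef_pos: [0.5229, 0.0066, 0.2238]
tool_rot: [0.002, 0.927, 0.375, 0.0]
contact_force: [-0.3, -0.1, 0.5]
gripper_width: 0.001
```

Request:
{"op": "carry_out", "data": {
  "deltas": [
    [[0,0,0.1],0],
    [[0,0,0.2],0],
    [[0,0,0.3],0],
    [[0,0,0.3],0]
  ]
}}

```text
t: 32.88
eef_pos: [0.5229, 0.0066, 0.2208]
tool_rot: [0.002, 0.927, 0.375, -0.0]
contact_force: [-0.2, 0.7, -0.3]
gripper_width: -0.001
```

Request:
{"op": "carry_out", "data": {
  "deltas": [
    [[0,0,0.05],0],
    [[0,0,0.1],0],
    [[0,0,0.1],0]
  ]
}}

```text
t: 33.25
eef_pos: [0.5229, 0.0066, 0.2197]
tool_rot: [0.002, 0.927, 0.375, -0.0]
contact_force: [-0.2, 0.1, -0.3]
gripper_width: 0.0
```

Request:
{"op": "carry_out", "data": {
  "deltas": [
    [[0,0,0.05],0],
    [[0,0,0.1],0],
    [[0,0,0.1],0]
  ]
}}

```text
t: 33.62
eef_pos: [0.5228, 0.0066, 0.2187]
tool_rot: [0.002, 0.927, 0.375, -0.0]
contact_force: [-0.5, -0.5, -0.5]
gripper_width: -0.002
```

Request:
{"op": "carry_out", "data": {
  "deltas": [
    [[0,0,0.05],0],
    [[0,0,0.1],0],
    [[0,0,0.1],0]
  ]
}}

```text
t: 34.0
eef_pos: [0.5228, 0.0065, 0.2176]
tool_rot: [0.001, 0.927, 0.375, -0.0]
contact_force: [0.1, 0.4, 0.1]
gripper_width: 0.001
```

Request:
{"op": "carry_out", "data": {
  "deltas": [
    [[0,0,0.05],0],
    [[0,0,0.1],0],
    [[0,0,0.1],0]
  ]
}}

```text
t: 34.38
eef_pos: [0.5228, 0.0065, 0.2166]
tool_rot: [0.001, 0.927, 0.375, -0.0]
contact_force: [-0.0, -0.1, -0.4]
gripper_width: -0.002
```

Request:
{"op": "carry_out", "data": {
  "deltas": [
    [[0,0,0.05],0],
    [[0,0,0.1],0]
  ]
}}

```text
t: 34.62
eef_pos: [0.5228, 0.0065, 0.2155]
tool_rot: [0.001, 0.927, 0.375, -0.0]
contact_force: [0.8, -0.0, -0.3]
gripper_width: -0.003
```

Request:
{"op": "carry_out", "data": {
  "deltas": [
    [[0,0,0.05],0],
    [[0,0,0.1],0],
    [[0,0,0.15],0],
    [[0,0,0.15],0]
  ]
}}

```text
t: 35.12
eef_pos: [0.5229, 0.0066, 0.2142]
tool_rot: [0.002, 0.927, 0.375, -0.0]
contact_force: [0.2, 0.2, 2.0]
gripper_width: -0.0
```

Request:
{"op": "carry_out", "data": {
  "deltas": [
    [[0,0,0.05],0],
    [[0,0,0.1],0],
    [[0,0,0.1],0]
  ]
}}

```text
t: 35.5
eef_pos: [0.523, 0.0066, 0.2141]
tool_rot: [0.002, 0.927, 0.375, 0.0]
contact_force: [-2.7, -1.4, 8.6]
gripper_width: 0.0
```

The contact is stiff at 0.2142 and nothing moved under 8.6 N, so the hub is hard down on the collar. Back off and hand in.

Request:
{"op": "carry_out", "data": {
  "deltas": [
    [[0,0,-0.5],0],
    [[0,0,-4],0],
    [[0,0,-9],0],
    [[0,0,-14],0],
    [[0,0,-14],0],
    [[0,0,-14],0]
  ]
}}

```text
t: 36.25
eef_pos: [0.5225, 0.0069, 0.3535]
tool_rot: [0.002, 0.927, 0.375, -0.0]
contact_force: [-0.3, -0.3, -1.1]
gripper_width: -0.0
```

```bash
python3 - <<'E'
from h import *
o,e,R=st();print(o["t"],e,o["contact_force"]);print(bot.hand_in())
E
```

```text
36.25 [0.52251593 0.0068816  0.35354615] [-0.26623355 -0.26057678 -1.14525635]
the job is handed in; nothing more can be done
None
```

I fitted the grey crank with the red handle onto the drive end and wound it clockwise about 1054° (2.9 turns) by its handle. Then I let go, moved clear, and handed in at 36.3 s.

**Fit:** The crank went down without resistance and stopped at exactly the home height under about 9 N. After winding, I pressed the hub top with 8.6 N and it did not move, so it is hard down on the collar. A picture check disagreed slightly, suggesting the handle stood about 3 mm higher than before. That is close to that measurement's error, so I relied on the press.

**Clamping:** The handle force rose from about 1.8–2.2 N of plain drag to 3.7 N. That puts first bite at about 1020°, so I went roughly 0.09 turn past it, for an estimated 40–50 N on the blank. The force readings varied by about 0.5 N, so this is an estimate rather than a measurement. The last picture shows the pad resting on the blank.

**First grasp missed:** The fingers shut just above the hub because the fingertips sit about 3 cm higher than the stated tool geometry implies. The crank was not disturbed, and going lower fixed it.

I did not touch the glue bottle, spare blank, mallet or look-alike cranks. The bottle, spare blank and look-alikes were not re-checked in the last picture.

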